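# Space the slats of a draining rack and weight them down

### The job

The two loose slats of this draining rack must be set for nailing with the same gap as between the two slats already nailed. Starting at the nailed slats, stand the spacer block on the bearers in the gap and push the next slat up snug and square against it, then step the block along and do the same for the last slat. Then stand or lay the block on the bench mat off the rack, lift the screw tin off its stand by its handle and set it down gently and upright across the middle of both loose slats so that they cannot shift, leaving the gaps as you set them and the hammer, glue bottle and jar where they are.

Things in the scene. Friction and masses are not known exactly. Their poses are not given: they have to be found in the camera images.
- rack: Half-made draining rack, held fast to the bench by brass dogs. Origin: on the mat, midway between two bearers; x runs along the slats, y along the row. The bearers, 22 mm wide and high, run along y at x = -55 and +55 mm, from y = -215 to +160 mm. Two nailed slats are centred at y = +135 and +76 mm (tops at z = 40 mm); the loose ones belong at y = +17 (slat_1) and -42 mm (slat_2).
- nailed (a point): Centre of the underside of the inner nailed slat (rack y = +76 mm), 22 mm above the mat; axes as the rack's. Nailed slats: oak, 230 x 44 x 18 mm like the loose ones, with brass nail heads, 15 mm gap between them. The loose slats lie on its -y side. Beyond the outer nailed slat a dark bench stop, 20 mm high, closes the row.
- slat_1: The loose slat nearer the nailed ones: 230 x 44 x 18 mm (length along its x, width along its y, thickness along z), 110 to 155 g, pale oak with four small dark pilot holes. Origin: centre of its underside. It lies loose across the two bearers, crooked and too far out; about 1 N slides it. Starts 38 to 73 mm from the nailed slat (clear gap).
- slat_2: The loose slat farther from the nailed ones: 230 x 44 x 18 mm (length along its x, width along its y, thickness along z), 110 to 155 g, pale oak with four small dark pilot holes. Origin: centre of its underside. It lies loose across the two bearers, crooked and too far out; about 1 N slides it. Starts with at least 40 mm clear between it and slat_1.
- spacer: Spacer block: dark red-brown hardwood, 150 mm long (its x), 15 mm thick (its y), 48 mm high (its z), about 80 g. Origin: centre of its underside. Starts standing on edge on the mat, on the robot's right. Stood on both bearers its top is 30 mm above the tops of the slats.
- stand: Low dark wooden stand, 120 x 120 mm, 40 mm high, fixed. Origin: centre of its underside, on the mat (a ribbed green bench mat, its top 3 mm above the work surface). The tin starts on it.
- tin: Lidded aluminium screw tin, yellow band, green lid, 90 mm diameter and 70 mm high, 0.6 to 0.9 kg. Origin: centre of its underside. Fixed hoop handle: a wooden grip 16 mm thick and 72 mm long along the tin's y, its axis 130 mm above the tin's underside, 52 mm clear above the lid.
- hammer: Hammer, about 260 mm long, wooden handle, lying on the mat beyond the rack, to be left alone. Origin: underside of its middle.
- glue: White glue bottle, 48 mm diameter, 115 mm high, to be left alone. Origin: centre of its underside.
- jar: Glass jar with a black cap, 64 mm diameter, 65 mm high, to be left alone. Origin: centre of its underside.

How it is judged:
By the outcome, as a careful person would: the job done as asked, in the order asked, and still so for the second after the job is handed in, with the robot touching nothing.
It also fails if it takes over 72 s, if anything falls off the work surface, if the arm or the gripper's body presses on something with over 40 N, if the wrist force passes 120 N, or if a joint passes its speed limit or range.

### The arm

A 6-joint arm with a two-finger parallel gripper is mounted at the origin on the work surface. World frame = base frame: x ahead of the robot, y to its left, z up, the work surface at z = 0. Lengths are in m, angles in rad, forces in N, time in s.
With the tool pointing down it reaches from about 0.35 to 0.975 m from the base axis. Payload 17.4 kg.
Tool frame: the origin (TCP) lies between the finger pads; the fingertips stand 19 mm ahead of it and the grasp point (between the pads) is the TCP; z points along the fingers, y is the line along which they close (so a half turn about z gives the same grasp; the last joint's range is limited). The gripper opens to 85 mm and grips with 20 to 120 N. Pads are 22 mm wide; open, the fingers measure 114 mm over their backs; the gripper's body (76 mm by 85 mm) begins 54 mm behind the grasp point. The pads swing forward as they close: fully open they stand 13 mm farther back than shut.
Start: joints at [-1.353, 0.116, 1.442, -0, 1.584, -0.038], TCP at [0.171, -0.653, 0.25] pointing down, gripper open.
Joint ranges: [-2.83, 2.83], [-0.83, 2.19], [0.07, 2.5], [-1.14, 4.28], [0.01, 3], [-2.97, 2.97]. Speed limits (rad/s): [1.89, 1.89, 2.22, 3.14, 3.14, 3.14].

### API

Orientations are given as a unit quaternion [x, y, z, w].
In Python, from bench import ctrl gives the robot as it stands.
- The arm moves only by the shell command python3 -m creep 'ROWS' [OPENING] [FORCE]. ROWS is JSON, a list of rows, each a list of 6 numbers: the shift along the world's x, y, z normalised to -1 to 1, where 1 is 0.25 m, then the turn, a rotation vector about the world's x, y, z normalised to -1 to 1, where 1 is 90 degrees. A call has 1 to 20 rows; each row is the pose to reach, as a shift and turn from the pose commanded when the call began; what a row does not reach only later rows make up. A row lasts 1/10 s, in which the tool goes at most 50 mm and 8.59 degrees, less where a joint would pass 70% of its speed; a pose out of reach is approached as far as the arm can. A call with a number of a shift or a turn outside -1 to 1 is refused whole. A call with a gripper value outside its range is refused whole. OPENING is the closure, from 0 (fully open) to 1 (shut), set as the call begins (- or left out, the last holds). The fingers move at their own pace and stop on an object; FORCE is the grip in N (left out, the last holds). Time passes only in rows, so rows that repeat a pose let the fingers close. It gives the time, the measured TCP pose, the force, the opening and the grip force at its end, in the units of the state.
- ctrl.get_obs(): the state, without advancing time (a new reading comes with each control period).
- ctrl.snapshot(name): name is "scene" or "top" or "wrist"; returns (picture, depth): 384x512x3 uint8, red, green, blue; 384x512 float32, m along the optical axis (not along the pixel's ray), 0 where there is no reading.
- ctrl.camera_params(name): a dict with "fx", "fy", "cx", "cy" (pixels), "distortion" ([k1, k2, p1, p2, k3] as OpenCV has them; the pictures are not rectified), "extrinsics" (4x4, takes a point from world to camera coordinates). Camera axes: x right, y down, z forward; pixel columns grow to the right and rows downward; lengths in m; the calibration is good to about 2 mm. A picture is of the moment at which its call begins: read the wrist's pose just before it. camera_params takes no time and is no camera call; for the wrist camera it gives the pose at the moment of the call.
- ctrl.sign_off(): hands the job in; it is judged then, once.
The state is a dict: "t": time; "q": joint angles; "joint_vel": joint speeds; "joint_efforts": joint torques, N m; "position": TCP position; "tool_rot": TCP orientation; "wrist_force": force on the tool from outside, world axes, zero at the start; "wrist_torque": the same for the moment, N m; "gripper_width": finger opening in m; "grasp_force": force on a finger pad.
Only numpy, scipy, OpenCV 4.12 (cv2) and the standard library are available. Lean on these libraries where they do the work, as an engineer would, in place of code of your own. Each camera call takes 0.05 s, during which the arm holds its last target. There are 200 camera calls.

## Working session

There is one attempt and no reset: what is moved stays moved. The work goes in short steps, Python scripts to look and compute and a shell command to move; the robot and the scene stay as the last step left them, time stands still between calls to the robot, and variables do not carry over. Pictures are saved under pics/ and viewed, at most 10 in all, crops included, and the job is handed in when it is done.

```bash
ls; mkdir -p pics; python3 - <<'E'
from bench import ctrl
import cv2,numpy as np
for n in("scene","top"):
    p,d=ctrl.snapshot(n); np.savez(f"{n}0.npz",p=p,d=d); cv2.imwrite(f"pics/{n}0.png",cv2.resize(p[:,:,::-1],(800,600),interpolation=cv2.INTER_CUBIC))
    c=ctrl.camera_params(n); print(n,c["fx"],c["fy"],c["cx"],c["cy"],c["distortion"]);print(np.round(c["extrinsics"],3))
o=ctrl.get_obs();print(o)
E
```

```text
pics
scene 430.576127383377 430.576127383377 255.75878840617318 193.2441085256345 [-0.07233999  0.          0.          0.          0.        ]
[[-0.73   0.684 -0.007  0.447]
 [ 0.571  0.604 -0.557 -0.272]
 [-0.376 -0.41  -0.831  1.501]
 [ 0.     0.     0.     1.   ]]
top 447.08900487278476 447.08900487278476 253.74467355209805 187.59971020307887 [-0.15980665  0.          0.          0.          0.        ]
[[ 0.029 -1.    -0.003 -0.037]
 [-0.998 -0.029 -0.063  0.599]
 [ 0.063  0.005 -0.998  1.099]
 [ 0.     0.     0.     1.   ]]
{'t': 0.1, 'q': array([-1.35279840e+00,  1.16447916e-01,  1.44216631e+00, -2.24743971e-06,
        1.58398617e+00, -3.78217170e-02]), 'joint_vel': array([-2.94943190e-04,  1.18466118e-03,  2.13328985e-05,  9.79024817e-04,
       -6.23914046e-04, -6.45905403e-04]), 'joint_efforts': array([ 3.06944574e-03, -7.33660483e+01, -6.33788037e+01,  6.49094432e-05,
        5.24574905e-03,  2.74763585e-05]), 'position': array([ 0.17074831, -0.65290707,  0.24964928]), 'tool_rot': array([ 9.91830562e-01,  1.27561288e-01, -4.64503762e-05, -5.01725468e-04]), 'wrist_force': array([0.81898411, 0.01007207, 0.75033174]), 'wrist_torque': array([-0.03513282,  0.02031668,  0.01198871]), 'grasp_force': 0.0, 'gripper_width': 0.08536376793983619}
```

View pics/top0.png

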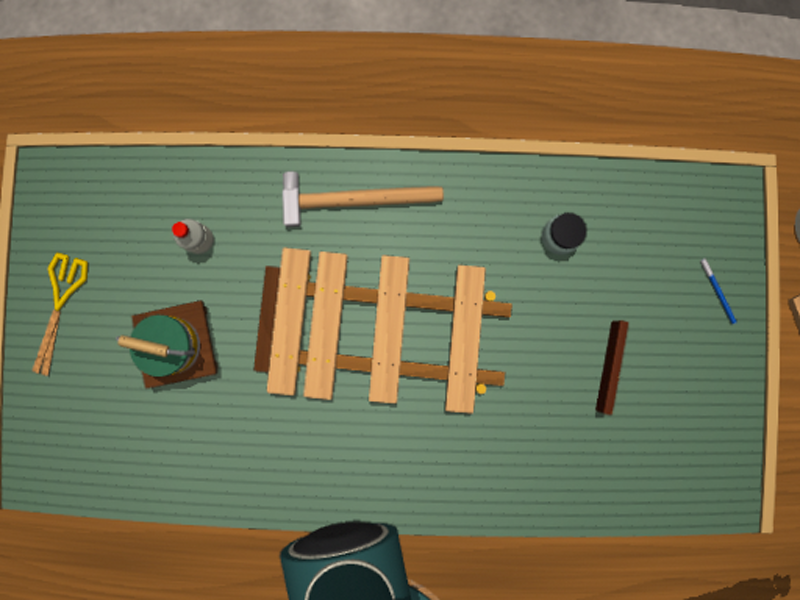

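View pics/scene0.png

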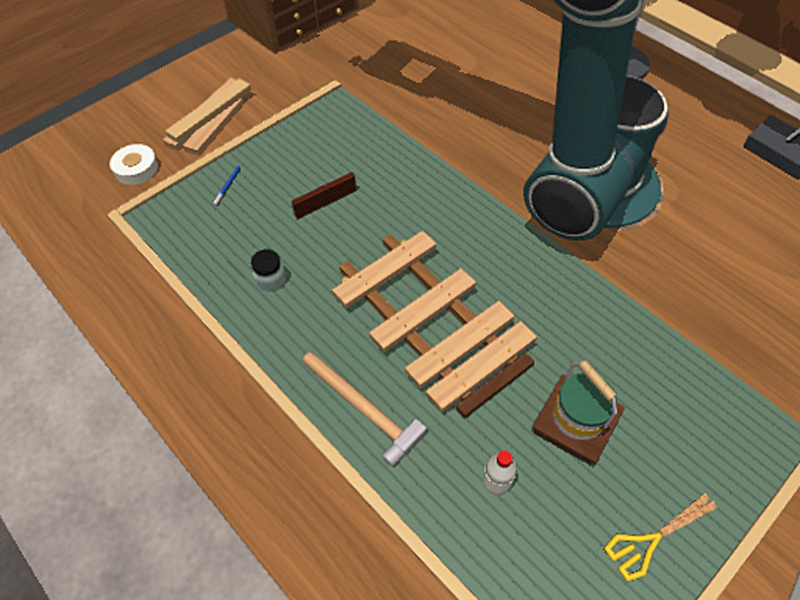

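The top view (800x600 scale) shows the four slats at columns 290, 325, 388 and 465. The spacer is at (612,367), the tin at (160,345) with its grip along (120,340)-(190,352), the jar at (567,232), and the hammer and glue lie beyond and left of the rack. The scene view agrees.

```bash
cat > h.py <<'E'
import numpy as np,cv2
from bench import ctrl
def cloud(n,p=None,d=None,c=None):
    "returns rgb, Nx3 world grid (H,W,3), valid"
    c=c or ctrl.camera_params(n)
    if p is None: p,d=ctrl.snapshot(n)
    K=np.array([[c["fx"],0,c["cx"]],[0,c["fy"],c["cy"]],[0,0,1.]])
    H,W=d.shape;u,v=np.meshgrid(np.arange(W),np.arange(H))
    uv=cv2.undistortPoints(np.stack([u,v],-1).reshape(-1,1,2).astype(float),K,np.array(c["distortion"])).reshape(H,W,2)
    P=np.concatenate([uv*d[...,None],d[...,None]],-1)
    E=np.linalg.inv(np.array(c["extrinsics"]))
    return p,P@E[:3,:3].T+E[:3,3],d>0
def rects(p,X,ok,zlo,zhi,amin=30):
    m=(ok&(X[...,2]>zlo)&(X[...,2]<zhi)).astype(np.uint8)
    n,l,s,_=cv2.connectedComponentsWithStats(m,connectivity=4)
    for i in range(1,n):
        if s[i,4]<amin: continue
        Q=X[l==i]; (cx,cy),(w,h),a=cv2.minAreaRect((Q[:,:2]*1000).astype(np.float32))
        if w<h: w,h,a=h,w,a+90
        print("c %.1f %.1f  size %.1f %.1f ang %.2f z %.1f n %d rgb"%(cx,cy,w,h,(a+90)%180-90,np.median(Q[:,2])*1000,len(Q)),np.median(p[l==i],0),"mean",np.round(Q[:,:2].mean(0)*1000,1))
E
python3 - <<'E'
from h import *
for n in("top","scene"):
    f=np.load(n+"0.npz"); p,X,ok=cloud(n,f["p"],f["d"])
    for lo,hi in((.034,.047),(.047,.056),(.10,.125),(.165,.2)): print(n,lo); rects(p,X,ok&(X[...,0]>.3),lo,hi)
E
```

```text
top 0.034
c 696.4 -274.6  size 61.2 38.6 ang 35.95 z 40.0 n 99 rgb [ 86. 100.  92.] mean [ 693.8 -268.7]
c 550.0 149.2  size 231.2 45.4 ang -4.71 z 42.4 n 1636 rgb [222. 165. 104.] mean [548.2 149.5]
c 545.7 92.3  size 230.6 45.1 ang -4.28 z 42.2 n 1671 rgb [222. 165. 104.] mean [546.3  91.6]
c 542.7 -8.1  size 230.3 44.1 ang -3.33 z 42.1 n 1670 rgb [222. 165. 105.] mean [542.2  -8.2]
c 530.6 -129.0  size 231.2 44.8 ang -3.29 z 41.9 n 1701 rgb [221. 164. 104.] mean [ 530.2 -128.5]
c 506.9 333.9  size 122.6 120.3 ang -75.92 z 42.3 n 952 rgb [93. 54. 28.] mean [509.4 313.5]
c 495.9 -362.0  size 140.8 4.5 ang -9.15 z 41.0 n 110 rgb [32. 13.  6.] mean [ 494.8 -361.5]
top 0.047
c 490.9 -367.4  size 149.5 14.9 ang -9.64 z 49.9 n 297 rgb [90. 42. 24.] mean [ 493.  -367.5]
top 0.1
c 680.4 307.9  size 22.3 22.3 ang -21.47 z 117.3 n 89 rgb [216.  22.   7.] mean [679.9 306.8]
c 528.9 327.5  size 90.7 45.0 ang 75.08 z 112.6 n 558 rgb [ 52. 105.  78.] mean [526.6 327.2]
c 478.7 335.1  size 86.3 36.0 ang 85.74 z 112.7 n 422 rgb [ 50. 100.  74.] mean [480.5 333.5]
top 0.165
c 506.8 331.9  size 87.0
[... 562 characters left out ...]

c 546.6 90.6  size 231.0 45.8 ang -4.42 z 42.3 n 1136 rgb [232. 180. 128.] mean [551.7  91.4]
c 550.3 149.2  size 232.7 47.0 ang -4.76 z 42.2 n 1196 rgb [232. 180. 129.] mean [555.6 150.2]
c 507.2 333.0  size 124.0 120.3 ang 13.77 z 42.9 n 790 rgb [100.  60.  39.] mean [532.2 341.7]
scene 0.047
c 491.7 -370.4  size 150.0 21.8 ang -8.93 z 50.4 n 165 rgb [88. 35. 19.] mean [ 492.7 -368.8]
scene 0.1
c 515.6 331.5  size 103.2 71.6 ang 82.48 z 113.2 n 840 rgb [ 65. 111.  87.] mean [515.5 331.9]
c 681.2 307.4  size 22.0 22.0 ang 37.56 z 117.5 n 88 rgb [226.   40.   34.5] mean [681.7 308. ]
scene 0.165
c 507.0 332.8  size 83.7 18.4 ang 81.09 z 179.2 n 208 rgb [204.  164.  116.5] mean [508.5 334.7]
```

```bash
python3 -m creep '[[1,0.9,-0.2,0,0,-0.269],[1,0.9,-0.2,0,0,-0.269],[1,0.9,-0.2,0,0,-0.269],[1,0.9,-0.2,0,0,-0.269],[1,0.9,-0.2,0,0,-0.269],[1,0.9,-0.2,0,0,-0.269],[1,0.9,-0.2,0,0,-0.269],[1,0.9,-0.2,0,0,-0.269]]' 0 40; python3 -m creep '[[0.283,0.242,-0.2,0,0,0],[0.283,0.242,-0.2,0,0,0],[0.283,0.242,-0.2,0,0,0],[0.283,0.242,-0.2,0,0,0],[0.283,0.242,-0.2,0,0,0]]'
python3 - <<'E'
from h import *
o=ctrl.get_obs();print(o["position"],o["tool_rot"],o["t"])
c=ctrl.camera_params("wrist");p,X,ok=cloud("wrist",c=c)
cv2.imwrite("pics/w1.png",p[:,:,::-1])
print(np.round(c["extrinsics"],3))
rects(p,X,ok,.044,.056)
E
```

```text
t: 0.9
position: [0.4233, -0.4248, 0.1991]
tool_rot: [0.997, -0.081, -0.0, -0.001]
wrist_force: [-0.6, -0.3, -0.0]
gripper_width: 0.085
grasp_force: 0.0
t: 1.4
position: [0.4911, -0.3684, 0.1509]
tool_rot: [0.997, -0.083, 0.0, 0.0]
wrist_force: [-0.5, 0.0, 1.2]
gripper_width: 0.0852
grasp_force: 0.0
[ 0.49108632 -0.36836257  0.15090443] [ 9.96512219e-01 -8.34464086e-02  1.25519960e-04  2.80759889e-04] 1.4
[[-0.167 -0.986  0.    -0.281]
 [-0.951  0.161  0.264  0.519]
 [-0.26   0.044 -0.965  0.426]
 [ 0.     0.     0.     1.   ]]
c 491.7 -368.4  size 148.8 15.0 ang -9.47 z 50.6 n 4099 rgb [111.  69.  54.] mean [ 498.1 -369.5]
```

The wrist view puts the spacer at (491.7, -368.4) mm with its top at z = 50.6 mm, in agreement with the top view. Next I descend and grip it near its top.

```bash
python3 -m creep '[[0.002,0,-0.2,0,0,0],[0.002,0,-0.36,0,0,0],[0.002,0,-0.422,0,0,0],[0.002,0,-0.422,0,0,0],[0.002,0,-0.422,0,0,0]]'; python3 -m creep '[[0,0,0,0,0,0],[0,0,0,0,0,0],[0,0,0,0,0,0],[0,0,0,0,0,0],[0,0,0,0,0,0],[0,0,0,0,0,0],[0,0,0,0,0,0],[0,0,0,0,0,0]]' 1 40
```

```text
t: 1.95
position: [0.4924, -0.3686, 0.0469]
tool_rot: [0.996, -0.084, 0.001, 0.001]
wrist_force: [0.2, 0.6, 1.4]
gripper_width: 0.0855
grasp_force: 0.0
t: 2.75
position: [0.4921, -0.3676, 0.045]
tool_rot: [0.997, -0.083, 0.0, 0.0]
wrist_force: [-1.3, 1.4, 4.5]
gripper_width: 0.014
grasp_force: 44.8
```

```bash
python3 -m creep '[[0,0,0.15,0,0,0],[0,0,0.35,0,0,0],[0.05,0.15,0.5,0,0,0.02],[0.1,0.35,0.5,0,0,0.057],[0.1,0.55,0.5,0,0,0.057],[0.1,0.75,0.5,0,0,0.057],[0.1,0.95,0.5,0,0,0.057]]'; python3 -m creep '[[0.05,0.2,0,0,0,0],[0.1,0.4,0,0,0,0],[0.1,0.6,0,0,0,0],[0.1,0.72,0,0,0,0],[0.104,0.72,0,0,0,0],[0.104,0.72,0,0,0,0]]'
python3 - <<'E'
from h import *
o=ctrl.get_obs();print(o["position"],o["tool_rot"],o["t"])
c=ctrl.camera_params("wrist");p,X,ok=cloud("wrist",c=c)
cv2.imwrite("pics/w2.png",p[:,:,::-1])
rects(p,X,ok,.036,.05,200)
rects(p,X,ok,.09,.2,200)
E
```

```text
t: 3.45
position: [0.5166, -0.1329, 0.1696]
tool_rot: [0.999, -0.039, -0.0, -0.0]
wrist_force: [0.8, -0.5, -0.7]
gripper_width: 0.0142
grasp_force: 44.3
t: 4.05
position: [0.543, 0.0457, 0.1696]
tool_rot: [0.999, -0.038, -0.0, 0.0]
wrist_force: [0.3, -0.3, -1.1]
gripper_width: 0.0143
grasp_force: 44.2
[0.54296184 0.04570993 0.16956164] [ 9.99286506e-01 -3.77681924e-02 -1.53866260e-04  1.34383869e-04] 4.05
c 556.9 -10.1  size 202.8 44.5 ang -3.38 z 42.6 n 13711 rgb [227. 186. 139.] mean [572.3 -10.8]
c 531.6 -129.3  size 230.5 46.1 ang -3.29 z 42.4 n 15446 rgb [223. 180. 135.] mean [ 539.6 -126.6]
c 563.5 148.7  size 205.6 44.7 ang -4.55 z 42.7 n 14165 rgb [228. 187. 139.] mean [578.4 146.6]
c 562.9 89.9  size 196.9 44.4 ang -4.46 z 42.6 n 12665 rgb [229. 189. 141.] mean [581.6  88.7]
c 480.8 267.3  size 45.1 17.0 ang -10.98 z 41.7 n 649 rgb [97. 66. 47.] mean [478.  268.6]
c 563.9 49.2  size 103.9 54.5 ang 13.80 z 175.3 n 14236 rgb [85. 61. 49.] mean [564.7  44.9]
```

View pics/w2.png

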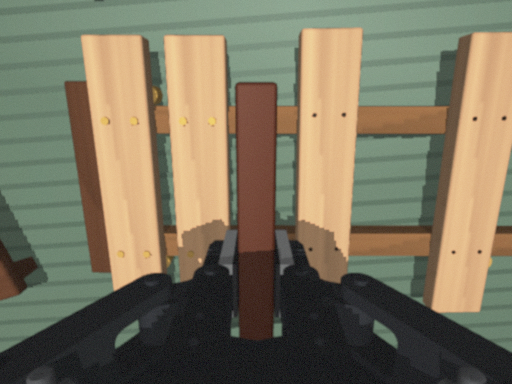

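The held block shows at (256,210), between nailed slat 2 (200) and slat_1 (328), and the gap is clear. The nailed line puts the target at (543.6, 60.8).

```bash
python3 -m creep '[[0.002,0.06,-0.1,0,0,-0.002],[0.002,0.06,-0.25,0,0,-0.002],[0.002,0.06,-0.35,0,0,-0.002],[0.002,0.06,-0.39,0,0,-0.002],[0.002,0.06,-0.408,0,0,-0.002],[0.002,0.06,-0.408,0,0,-0.002],[0.002,0.06,-0.408,0,0,-0.002]]'; python3 -m creep '[[0,0,0,0,0,0],[0,0,0,0,0,0],[0,0,0,0,0,0],[0,0,0,0,0,0],[0,0,0.02,0,0,0],[0,0,0.06,0,0,0],[0,0,0.2,0,0,0],[0,0,0.32,0,0,0],[0,0,0.32,0,0,0]]' 0.35
python3 - <<'E'
from h import *
o=ctrl.get_obs();print(o["position"],o["gripper_width"])
p,X,ok=cloud("wrist")
rects(p,X,ok,.066,.082,200)
rects(p,X,ok,.036,.05,1000)
E
```

```text
t: 4.8
position: [0.5442, 0.06, 0.0692]
tool_rot: [0.999, -0.04, 0.001, -0.0]
wrist_force: [0.3, 0.6, 0.1]
gripper_width: 0.0138
grasp_force: 44.3
t: 5.7
position: [0.5452, 0.0604, 0.1532]
tool_rot: [0.999, -0.04, 0.003, -0.0]
wrist_force: [0.5, -0.0, 0.1]
gripper_width: 0.0557
grasp_force: 0.0
[0.54517429 0.06035727 0.1532397 ] 0.05573421950158193
c 544.0 61.1  size 150.1 15.1 ang -4.67 z 72.6 n 4846 rgb [104.  64.  49.] mean [551.   60.5]
c 568.3 -10.7  size 181.2 44.6 ang -3.36 z 42.6 n 13781 rgb [222. 179. 133.] mean [584.7 -11.4]
c 529.9 -111.6  size 232.7 39.7 ang 6.77 z 42.3 n 9124 rgb [219. 175. 130.] mean [ 520.3 -118.3]
c 571.5 148.2  size 189.7 44.7 ang -4.60 z 42.7 n 14240 rgb [224. 181. 135.] mean [588.9 146.4]
c 546.1 91.2  size 229.6 44.3 ang -4.46 z 42.6 n 16906 rgb [222. 179. 133.] mean [561.6  89.5]
```

```bash
python3 -m creep '[[0,-0.05,0.08,0,0,0.1],[0,-0.15,0.08,0,0,0.2],[-0.012,-0.3,0.08,0,0,0.3],[-0.012,-0.474,0.08,0,0,0.4],[-0.012,-0.474,0.08,0,0,0.5],[-0.012,-0.474,0.08,0,0,0.6],[-0.012,-0.474,0.08,0,0,0.7],[-0.012,-0.474,0,0,0,0.8],[-0.012,-0.474,-0.1,0,0,0.9],[-0.012,-0.474,-0.2,0,0,1],[-0.012,-0.474,-0.2,0,0,1],[-0.012,-0.474,-0.2,0,0,1]]' 0
python3 - <<'E'
from h import *
from scipy.spatial.transform import Rotation as R
o=ctrl.get_obs();print(o["position"],R.from_quat(o["tool_rot"]).as_matrix().round(3))
p,X,ok=cloud("wrist")
cv2.imwrite("pics/w3.png",p[:,:,::-1])
rects(p,X,ok,.036,.05,1000)
rects(p,X,ok,.07,.09,100)
E
```

```text
t: 6.95
position: [0.5399, -0.0582, 0.0965]
tool_rot: [0.734, 0.679, -0.001, -0.001]
wrist_force: [0.1, 0.9, 0.5]
gripper_width: 0.0855
grasp_force: 0.0
[ 0.53990317 -0.05817199  0.09654726] [[ 0.079  0.997 -0.002]
 [ 0.997 -0.079  0.   ]
 [ 0.    -0.002 -1.   ]]
c 543.4 53.3  size 149.3 1.6 ang -4.74 z 43.5 n 2434 rgb [39. 24. 18.] mean [543.9  53.3]
c 543.4 -9.9  size 230.4 44.3 ang -3.40 z 42.6 n 33666 rgb [222. 179. 133.] mean [543.8  -8.9]
c 534.7 -127.9  size 144.3 41.5 ang -3.96 z 42.5 n 9873 rgb [220. 176. 131.] mean [ 535.9 -121.7]
```

View pics/w3.png

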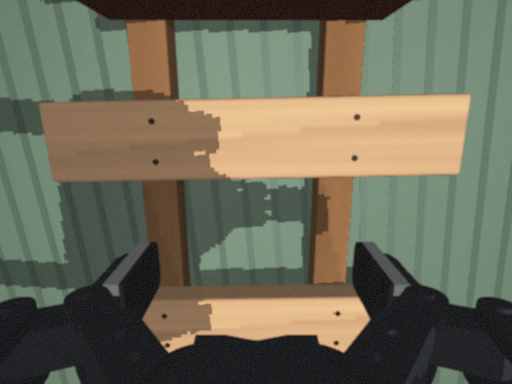

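The picture shows slat_1 at rows 95-180, the open fingers at (135,290) and (385,290) in the clear gap, and slat_2 behind them at row 310.

```bash
python3 -m creep '[[0,0,-0.1,0,0,0],[0,0,-0.16,0,0,0],[0,0,-0.19,0,0,0],[0,0,-0.21,0,0,0],[0,0,-0.226,0,0,0],[0,0,-0.226,0,0,0],[0,0,-0.226,0,0,0]]'; python3 -m creep '[[0.0025,0.032,0,0,0,0],[0.005,0.064,0,0,0,0],[0.0075,0.096,0,0,0,0],[0.01,0.128,0,0,0,0],[0.0125,0.16,0,0,0,0],[0.0145,0.184,0,0,0,0],[0.015,0.192,0,0,0,0],[0.0155,0.2,0,0,0,0],[0.0155,0.2,0,0,0,0]]'
python3 - <<'E'
from h import *
o=ctrl.get_obs();print(o["position"],o["wrist_force"])
p,X,ok=cloud("wrist")
rects(p,X,ok,.036,.05,1000)
rects(p,X,ok,.066,.082,100)
E
```

```text
t: 7.7
position: [0.5408, -0.0583, 0.0418]
tool_rot: [0.735, 0.678, 0.0, 0.0]
wrist_force: [-0.3, 0.5, -0.8]
gripper_width: 0.0856
grasp_force: 0.0
t: 8.6
position: [0.5444, -0.0081, 0.0412]
tool_rot: [0.735, 0.678, 0.0, -0.0]
wrist_force: [-0.4, -0.5, 0.1]
gripper_width: 0.0852
grasp_force: 0.0
[ 0.54437134 -0.00813359  0.04124001] [-0.39444553 -0.49114597  0.07315374]
c 554.4 81.4  size 186.5 24.2 ang -5.11 z 42.6 n 36638 rgb [239. 208. 155.] mean [552.3  81.7]
c 546.7 14.1  size 209.6 67.3 ang -4.61 z 42.6 n 56512 rgb [232. 191. 143.] mean [547.7  26.2]
c 548.9 60.3  size 141.7 15.2 ang -4.55 z 72.6 n 28260 rgb [107.  58.  41.] mean [549.6  60.3]
c 499.9 5.1  size 19.2 11.3 ang -46.14 z 72.8 n 1174 rgb [36. 37. 39.] mean [499.6   6. ]
c 592.4 -2.0  size 18.2 10.8 ang 31.78 z 72.7 n 1151 rgb [36. 37. 39.] mean [592.   -1.4]
c 484.2 4.4  size 8.8 2.1 ang -4.30 z 79.9 n 229 rgb [34. 35. 37.] mean [484.5   4.3]
c 607.0 -5.7  size 10.3 1.9 ang -5.34 z 80.0 n 223 rgb [34. 34. 37.] mean [606.8  -5.6]
```

```bash
python3 -m creep '[[0.001,0.008,0,0,0,0],[0.001,0.016,0,0,0,0],[0.001,0.02,0,0,0,0],[0.001,0.02,0,0,0,0]]';python3 -m creep '[[0,0.004,0,0,0,0],[0,0.008,0,0,0,0],[0,0.008,0,0,0,0]]'; python3 -m creep '[[0,0.004,0,0,0,0],[0,0.008,0,0,0,0],[0,0.008,0,0,0,0]]'
```

```text
t: 9.05
position: [0.5446, -0.0031, 0.0413]
tool_rot: [0.735, 0.678, -0.0, -0.0]
wrist_force: [-0.2, 0.3, -0.2]
gripper_width: 0.0854
grasp_force: 0.0
t: 9.35
position: [0.5448, -0.002, 0.0414]
tool_rot: [0.735, 0.678, -0.0, 0.001]
wrist_force: [0.9, -8.9, -0.0]
gripper_width: 0.0854
grasp_force: 4.1
t: 9.65
position: [0.5448, -0.0017, 0.0415]
tool_rot: [0.735, 0.678, -0.002, 0.002]
wrist_force: [1.1, -24.8, 1.0]
gripper_width: 0.0853
grasp_force: 12.6
```

Force rose from about 0 to 25 N at TCP y = -1.8 mm, so slat_1 is snug against the block. I back off, check, and return to the block.

```bash
python3 -m creep '[[0,-0.016,0,0,0,0],[-0.003,-0.06,0,0,0,0],[-0.008,-0.12,0,0,0,0],[-0.008,-0.12,0.1,0,0,0],[-0.008,-0.12,0.26,0,0,-0.1],[-0.008,-0.05,0.44,0,0,-0.2],[0,0.05,0.44,0,0,-0.3],[0,0.15,0.44,0,0,-0.4],[0,0.25,0.44,0,0,-0.5],[0,0.25,0.44,0,0,-0.6],[0,0.25,0.44,0,0,-0.7],[0,0.25,0.44,0,0,-0.8],[0,0.25,0.44,0,0,-0.9],[0,0.25,0.44,0,0,-1],[0,0.25,0.44,0,0,-1]]' 0.35
python3 - <<'E'
from h import *
o=ctrl.get_obs();print(o["position"],o["tool_rot"])
for n in("wrist","top"):
    p,X,ok=cloud(n)
    if n=="wrist": cv2.imwrite("pics/w4.png",p[:,:,::-1])
    ok=ok&(X[...,0]<.75)&(X[...,0]>.4)
    rects(p,X,ok,.066,.080,100)
    rects(p,X,ok,.036,.05,1000)
E
```

```text
t: 11.15
position: [0.5447, 0.0624, 0.1512]
tool_rot: [0.999, -0.043, -0.0, -0.0]
wrist_force: [-0.5, 0.3, -0.3]
gripper_width: 0.0559
grasp_force: 0.0
[0.54467586 0.06235696 0.15124188] [ 9.99062909e-01 -4.32816172e-02 -5.48601997e-05 -5.57734342e-05]
c 544.1 61.8  size 149.7 14.7 ang -4.42 z 72.6 n 4914 rgb [103.  63.  49.] mean [551.1  61.1]
c 546.4 31.8  size 230.3 44.4 ang -4.50 z 42.6 n 17138 rgb [219. 175. 130.] mean [563.5  30.9]
c 530.5 -110.6  size 231.9 36.7 ang 5.84 z 42.3 n 7965 rgb [217. 173. 128.] mean [ 513.9 -116.6]
c 571.8 148.0  size 189.0 44.5 ang -4.43 z 42.6 n 14445 rgb [221. 178. 132.] mean [589.5 146.3]
c 546.3 91.2  size 229.9 44.2 ang -4.45 z 42.6 n 17219 rgb [219. 175. 130.] mean [561.5  89.8]
c 483.5 268.5  size 55.0 21.3 ang -12.39 z 42.0 n 1035 rgb [95. 64. 45.] mean [480.5 270.5]
c 530.8 -129.0  size 230.7 44.7 ang -3.26 z 42.0 n 1702 rgb [232. 177. 112.] mean [ 530.3 -128.6]
```

View pics/w4.png

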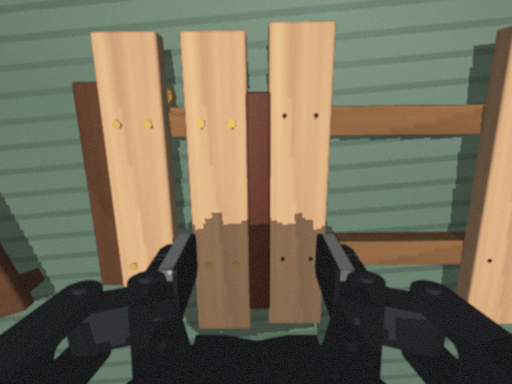

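The block (255,200) sits snug between nailed slat 2 and slat_1, which is parallel at -4.5°. Now I grip the block and lift it.

```bash
python3 -m creep '[[-0.002,-0.002,-0.12,0,0,0.006],[-0.002,-0.002,-0.25,0,0,0.006],[-0.002,-0.002,-0.31,0,0,0.006],[-0.002,-0.002,-0.335,0,0,0.006],[-0.002,-0.002,-0.335,0,0,0.006],[-0.002,-0.002,-0.335,0,0,0.006]]'
python3 -m creep '[[0,0,0,0,0,0],[0,0,0,0,0,0],[0,0,0,0,0,0],[0,0,0,0,0,0],[0,0,0,0,0,0],[0,0,0,0,0,0]]' 1 30
python3 -m creep '[[0,0,0.02,0,0,0],[0,0,0.05,0,0,0],[0,0,0.1,0,0,0],[0,0,0.2,0,0,0],[0,0,0.32,0,0,0],[0,0,0.32,0,0,0]]'
python3 - <<'E'
from h import *
o=ctrl.get_obs();print(o["position"],o["tool_rot"])
p,X,ok=cloud("wrist")
rects(p,X,ok,.036,.05,1000)
E
```

```text
t: 11.85
position: [0.5448, 0.0627, 0.0689]
tool_rot: [0.999, -0.035, 0.001, -0.0]
wrist_force: [0.1, 0.5, 0.1]
gripper_width: 0.0556
grasp_force: 0.0
t: 12.45
position: [0.5444, 0.0613, 0.0686]
tool_rot: [0.999, -0.036, 0.0, 0.001]
wrist_force: [-2.8, -14.5, 8.6]
gripper_width: 0.0149
grasp_force: 30.4
t: 13.05
position: [0.5456, 0.0629, 0.1521]
tool_rot: [0.999, -0.035, 0.003, -0.0]
wrist_force: [-0.1, -0.1, -0.4]
gripper_width: 0.0144
grasp_force: 30.7
[0.54564712 0.06290453 0.15209593] [ 9.99369463e-01 -3.53821025e-02  2.94229959e-03 -3.55180982e-04]
c 567.9 29.1  size 186.5 44.2 ang -4.00 z 42.6 n 12698 rgb [230. 189. 141.] mean [589.6  26.2]
c 571.9 147.9  size 187.8 44.6 ang -4.36 z 42.6 n 15102 rgb [230. 190. 141.] mean [584.1 146.1]
c 574.8 89.0  size 173.0 44.1 ang -4.57 z 42.7 n 10750 rgb [231. 191. 142.] mean [594.9  91. ]
c 529.4 -109.0  size 232.9 41.9 ang 6.56 z 42.3 n 8556 rgb [226. 184. 136.] mean [ 507.7 -116.7]
```

Gripping the block slightly twisted slat_1: its angle is now -4.0° and it moved out about 1 mm. I will park the block on the bearers between the loose slats and re-seat slat_1 with the same finger push, to the position where it was snug.

```bash
python3 -m creep '[[-0.01,-0.15,0,0,0,-0.004],[-0.02,-0.35,0,0,0,-0.004],[-0.042,-0.53,-0.05,0,0,-0.004],[-0.042,-0.53,-0.2,0,0,-0.004],[-0.042,-0.53,-0.3,0,0,-0.004],[-0.042,-0.53,-0.328,0,0,-0.004],[-0.042,-0.53,-0.332,0,0,-0.004],[-0.042,-0.53,-0.332,0,0,-0.004],[-0.042,-0.53,-0.332,0,0,-0.004]]'
python3 -m creep '[[0,0,0,0,0,0],[0,0,0,0,0,0],[0,0,0,0,0,0],[0,0,0,0,0,0],[0,0,0.02,0,0,0],[0,0,0.1,0,0,0],[0,0,0.3,0,0,0],[0,0,0.3,0,0,0.1],[0.006,0.05,0.3,0,0,0.2],[0.012,0.15,0.3,0,0,0.3],[0.016,0.2,0.3,0,0,0.4],[0.016,0.2,0.3,0,0,0.5],[0.016,0.2,0.3,0,0,0.6],[0.016,0.2,0.3,0,0,0.7],[0.016,0.2,0.3,0,0,0.8],[0.016,0.2,0.3,0,0,0.9],[0.016,0.2,0.3,0,0,1],[0.016,0.2,0.3,0,0,1],[0.016,0.2,0.3,0,0,1],[0.016,0.2,0.3,0,0,1]]' 0
python3 - <<'E'
from h import *
for i in range(3):
    o=ctrl.get_obs();print(o["position"],o["tool_rot"])
    p,X,ok=cloud("wrist")
rects(p,X,ok,.036,.05,1000)
rects(p,X,ok,.066,.08,500)
p,X,ok=cloud("top");ok=ok&(X[...,0]<.75)&(X[...,0]>.4)
rects(p,X,ok,.036,.05,300)
rects(p,X,ok,.066,.08,100)
E
```

```text
t: 14.0
position: [0.5335, -0.0703, 0.0652]
tool_rot: [0.999, -0.039, -0.0, 0.001]
wrist_force: [-8.6, -5.2, 15.6]
gripper_width: 0.0143
grasp_force: 36.4
t: 16.0
position: [0.5377, -0.0198, 0.1398]
tool_rot: [0.735, 0.678, 0.0, 0.0]
wrist_force: [-0.1, -0.4, -0.2]
gripper_width: 0.0853
grasp_force: 0.0
[ 0.5376628  -0.0197601   0.13976158] [7.34702292e-01 6.78389662e-01 6.68694407e-05 6.30111153e-05]
[ 0.53766339 -0.01974561  0.13972191] [7.34638124e-01 6.78459153e-01 4.75537932e-05 5.87802162e-05]
[ 0.53768912 -0.01976641  0.13971046] [7.34513387e-01 6.78594192e-01 5.73676172e-05 6.25937706e-05]
c 546.2 88.6  size 229.5 40.6 ang -4.48 z 42.6 n 25851 rgb [239. 208. 154.] mean [546.1  88.8]
c 546.5 30.7  size 229.8 44.2 ang -4.51 z 42.6 n 22408 rgb [239. 205. 153.] mean [546.6  31.5]
c 533.8 -62.4  size 147.5 1.9 ang -4.40 z 43.3 n 1660 rgb [49. 30. 23.] mean [534.2 -62.4]
c 529.7 -128.2  size 179.7 42.7 ang -3.51 z 42.4 n 7510 rgb [239. 206. 153.] mean [ 531.8 -120.3]
c 534.3 -69.5  size 136.5 16.0 ang -4.45 z 72.4 n 4703 rgb [100.  53.  37.] mean [534.6 -68.1]
c 550.1 149.7  size 231.8 45.1 ang -4.00 z 42.3 n 1645 rgb [231. 177. 112.] mean [548.  149.7]
c 546.1 95.3  size 231.5 43.8 ang -6.25 z 42.3 n 667 rgb [232. 178. 113.] mean [569.7  99.6]
c 530.6 -129.5  size 231.2 44.1 ang -3.04 z 42.2 n 971 rgb [229. 174. 110.] mean [ 538.  -136.9]
c 506.9 333.7  size 122.2 120.5 ang -76.29 z 42.6 n 970 rgb [100.  59.  31.] mean [509.1 314.1]
c 452.1 39.6  size 43.7 42.4 ang 85.72 z 42.1 n 312 rgb [137. 101.  65.] mean [452.2  39.3]
c 703.3 -285.2  size 54.6 49.6 ang -87.86 z 67.5 n 258 rgb [42. 40. 42.] mean [ 703.7 -285.6]
```

```bash
cat >> h.py <<'E'
def gaps(X,ok,yaw=-4.48,org=(546.2,91.0),lo=.038,hi=.048):
    "clear gaps in rack frame at several rack-x stations"
    a=np.radians(yaw);Q=X[ok&(X[...,2]>lo)&(X[...,2]<hi)]*1000-np.array([*org,0])
    x=Q[:,0]*np.cos(a)+Q[:,1]*np.sin(a);y=-Q[:,0]*np.sin(a)+Q[:,1]*np.cos(a)
    for s in range(-100,101,25):
        v=np.sort(y[(abs(x-s)<8)]);i=np.where(np.diff(v)>5)[0]
        print(s,[(round(v[k],1),round(v[k+1],1),round(v[k+1]-v[k],1)) for k in i])
E
python3 - <<'E'
from h import *
p,X,ok=cloud("wrist");gaps(X,ok)
E
```

```text
-100 [(np.float64(-38.6), np.float64(-22.7), np.float64(16.0))]
-75 [(np.float64(-200.4), np.float64(-154.3), np.float64(46.1)), (np.float64(-153.2), np.float64(-82.1), np.float64(71.2)), (np.float64(-38.6), np.float64(-22.6), np.float64(16.0))]
-50 [(np.float64(-199.5), np.float64(-154.8), np.float64(44.8)), (np.float64(-152.7), np.float64(-82.1), np.float64(70.6)), (np.float64(-38.6), np.float64(-22.6), np.float64(16.0))]
-25 [(np.float64(-199.1), np.float64(-154.6), np.float64(44.4)), (np.float64(-153.0), np.float64(-82.1), np.float64(70.9)), (np.float64(-38.0), np.float64(-22.6), np.float64(15.4))]
0 [(np.float64(-198.8), np.float64(-154.6), np.float64(44.3)), (np.float64(-153.1), np.float64(-82.1), np.float64(71.0)), (np.float64(-38.0), np.float64(-22.5), np.float64(15.5))]
25 [(np.float64(-198.4), np.float64(-154.7), np.float64(43.8)), (np.float64(-153.2), np.float64(-82.2), np.float64(71.0)), (np.float64(-38.0), np.float64(-22.5), np.float64(15.5))]
50 [(np.float64(-197.9), np.float64(-154.8), np.float64(43.2)), (np.float64(-152.9), np.float64(-82.1), np.float64(70.8)), (np.float64(-38.0), np.float64(-22.6), np.float64(15.5))]
75 [(np.float64(-197.6), np.float64(-154.4), np.float64(43.1)), (np.float64(-153.3), np.float64(-81.2), np.float64(72.1)), (np.float64(-38.0), np.float64(-22.5), np.float64(15.6))]
100 [(np.float64(-38.0), np.float64(-22.5), np.float64(15.5))]
```

```bash
python3 -m creep '[[0.028,0,-0.15,0,0,0],[0.028,0,-0.3,0,0,0],[0.028,0,-0.37,0,0,0],[0.028,0,-0.393,0,0,0],[0.028,0.02,-0.393,0,0,0],[0.028,0.04,-0.393,0,0,0],[0.028,0.055,-0.393,0,0,0],[0.028,0.06,-0.393,0,0,0],[0.028,0.06,-0.393,0,0,0],[0.028,0.06,-0.393,0,0,0],[0.028,0.06,-0.393,0,0,0]]'; python3 -m creep '[[0,0.004,0,0,0,0],[0,0.008,0,0,0,0],[0,0.01,0,0,0,0],[0,0.01,0,0,0,0],[0,0.01,0,0,0,0],[0,0.01,0,0,0,0]]'
```

```text
t: 17.35
position: [0.5447, -0.0049, 0.0414]
tool_rot: [0.734, 0.679, 0.0, 0.0]
wrist_force: [-0.6, 0.3, -0.7]
gripper_width: 0.0852
grasp_force: 0.0
t: 17.95
position: [0.5447, -0.0023, 0.0413]
tool_rot: [0.734, 0.679, 0.0, -0.0]
wrist_force: [-0.4, -0.3, -0.3]
gripper_width: 0.0853
grasp_force: 0.0
```

```bash
python3 -m creep '[[0,0.001,0,0,0,0],[0,0.0015,0,0,0,0],[0,0.0015,0,0,0,0],[0,0.0015,0,0,0,0]]'; python3 -m creep '[[0,-0.01,0,0,0,0],[-0.005,-0.06,0,0,0,0],[-0.028,-0.08,0.05,0,0,0],[-0.028,-0.08,0.2,0,0,0],[-0.028,-0.08,0.4,0,0,-0.1],[-0.028,-0.08,0.4,0,0,-0.1],[-0.028,-0.08,0.4,0,0,-0.1]]' 0
python3 - <<'E'
from h import *
o=ctrl.get_obs();print(o["position"])
p,X,ok=cloud("wrist");gaps(X,ok)
E
```

```text
t: 18.35
position: [0.5446, -0.0019, 0.0413]
tool_rot: [0.734, 0.679, -0.0, -0.0]
wrist_force: [-0.1, -0.5, 0.8]
gripper_width: 0.0856
grasp_force: 0.3
t: 19.05
position: [0.5379, -0.0225, 0.1434]
tool_rot: [0.785, 0.62, 0.001, 0.001]
wrist_force: [-0.8, 0.3, -1.1]
gripper_width: 0.0857
grasp_force: 0.0
[ 0.53791085 -0.02245034  0.14336801]
-100 [(np.float64(-200.7), np.float64(-81.2), np.float64(119.4)), (np.float64(-37.3), np.float64(-22.6), np.float64(14.7))]
-75 [(np.float64(-200.4), np.float64(-154.4), np.float64(45.9)), (np.float64(-153.3), np.float64(-81.4), np.float64(71.9)), (np.float64(-37.3), np.float64(-22.7), np.float64(14.6))]
-50 [(np.float64(-199.4), np.float64(-154.5), np.float64(45.0)), (np.float64(-153.2), np.float64(-81.2), np.float64(71.9)), (np.float64(-37.2), np.float64(-22.6), np.float64(14.6))]
-25 [(np.float64(-199.4), np.float64(-154.5), np.float64(44.9)), (np.float64(-153.0), np.float64(-81.3), np.float64(71.7)), (np.float64(-37.3), np.float64(-22.6), np.float64(14.7))]
0 [(np.float64(-199.0), np.float64(-154.6), np.float64(44.4)), (np.float64(-153.2), np.float64(-81.2), np.float64(71.9)), (np.float64(-37.3), np.float64(-22.6), np.float64(14.7))]
25 [(np.float64(-198.3), np.float64(-154.7), np.float64(43.5)), (np.float64(-153.2), np.float64(-81.1), np.float64(72.1)), (np.float64(-37.3), np.float64(-22.6), np.float64(14.7))]
50 [(np.float64(-197.7), np.float64(-154.4), np.float64(43.3)), (np.float64(-153.0), np.float64(-81.2), np.float64(71.8)), (np.float64(-37.2), np.float64(-22.5), np.float64(14.7))]
75 [(np.float64(-201.9), np.float64(-154.4), np.float64(47.5)), (np.float64(-153.0), np.float64(-81.1), np.float64(71.9)), (np.float64(-37.2), np.float64(-22.4), np.float64(14.7))]
100 [(np.float64(-37.2), np.float64(-22.5), np.float64(14.7))]
```

Slat_1 is now parallel with a 14.7 mm measured gap (about ±0.4 mm resolution). Next I step the block up beside slat_1.

```bash
python3 -m creep '[[-0.01,-0.1,0,0,0,-0.1],[-0.018,-0.192,0,0,0,-0.2],[-0.018,-0.192,0,0,0,-0.3],[-0.018,-0.192,0,0,0,-0.4],[-0.018,-0.192,0,0,0,-0.5],[-0.018,-0.192,0,0,0,-0.6],[-0.018,-0.192,0,0,0,-0.7],[-0.018,-0.192,0,0,0,-0.8],[-0.018,-0.192,0,0,0,-0.9],[-0.018,-0.192,-0.15,0,0,-0.9],[-0.018,-0.192,-0.27,0,0,-0.9],[-0.018,-0.192,-0.305,0,0,-0.9],[-0.018,-0.192,-0.305,0,0,-0.9],[-0.018,-0.192,-0.305,0,0,-0.9]]' 0.35
python3 -m creep '[[0,0,0,0,0,0],[0,0,0,0,0,0],[0,0,0,0,0,0],[0,0,0,0,0,0],[0,0,0,0,0,0],[0,0,0,0,0,0]]' 1 30
python3 -m creep '[[0,0,0.04,0,0,0],[0,0,0.15,0,0,0],[0,0.06,0.22,0,0,0],[0.015,0.2,0.22,0,0,0],[0.022,0.282,0.22,0,0,0],[0.022,0.282,0.22,0,0,0],[0.022,0.282,0.22,0,0,0],[0.022,0.282,0.22,0,0,0]]'
```

```text
t: 20.5
position: [0.5335, -0.0701, 0.0661]
tool_rot: [0.999, -0.038, 0.0, 0.0]
wrist_force: [0.7, -0.0, 1.1]
gripper_width: 0.0554
grasp_force: 0.0
t: 21.1
position: [0.5335, -0.07, 0.066]
tool_rot: [0.999, -0.039, 0.001, 0.0]
wrist_force: [-1.4, 0.3, 8.4]
gripper_width: 0.0146
grasp_force: 32.8
t: 21.9
position: [0.5386, 0.0001, 0.1202]
tool_rot: [0.999, -0.039, -0.0, 0.0]
wrist_force: [0.4, -0.3, -0.1]
gripper_width: 0.0143
grasp_force: 31.8
```

```bash
python3 -m creep '[[0.001,0.003,-0.08,0,0,0],[0.001,0.003,-0.15,0,0,0],[0.001,0.003,-0.19,0,0,0],[0.001,0.003,-0.208,0,0,0],[0.001,0.003,-0.213,0,0,0],[0.001,0.003,-0.213,0,0,0],[0.001,0.003,-0.213,0,0,0]]'
python3 -m creep '[[0,0,0,0,0,0],[0,0,0,0,0,0],[0,0,0,0,0,0],[0,0,0,0,0,0],[0,0,0.02,0,0,0],[0,0,0.06,0,0,0],[0,0,0.2,0,0,0],[0,0,0.32,0,0,0],[0,0,0.32,0,0,0],[0,0,0.32,0,0,0],[0,0,0.32,0,0,0]]' 0.35
python3 - <<'E'
from h import *
o=ctrl.get_obs();print(o["position"],o["tool_rot"])
p,X,ok=cloud("wrist")
rects(p,X,ok,.066,.082,200)
gaps(X,ok); print();gaps(X,ok,lo=.068,hi=.08)
E
```

```text
t: 22.6
position: [0.5393, 0.0013, 0.0676]
tool_rot: [0.999, -0.039, 0.001, 0.0]
wrist_force: [0.2, -0.3, -0.4]
gripper_width: 0.0145
grasp_force: 31.8
t: 23.7
position: [0.5385, 0.0014, 0.1462]
tool_rot: [0.999, -0.039, -0.0, -0.0]
wrist_force: [0.7, -0.1, -0.9]
gripper_width: 0.0558
grasp_force: 0.0
[0.53854462 0.00138476 0.14617599] [ 9.99255256e-01 -3.85838718e-02 -4.65924855e-04 -1.77180871e-05]
c 538.6 2.9  size 149.5 15.1 ang -4.48 z 72.6 n 5147 rgb [108.  66.  51.] mean [546.2   2.3]
-100 []
-75 [(np.float64(-224.6), np.float64(-216.2), np.float64(8.4)), (np.float64(-199.7), np.float64(-79.8), np.float64(119.9)), (np.float64(-37.2), np.float64(13.1), np.float64(50.3)), (np.float64(21.9), np.float64(36.4), np.float64(14.6)), (np.float64(39.0), np.float64(44.5), np.float64(5.5))]
-50 [(np.float64(-199.5), np.float64(-79.3), np.float64(120.2)), (np.float64(-43.4), np.float64(-12.7), np.float64(30.7)), (np.float64(21.8), np.float64(36.3), np.float64(14.5))]
-25 [(np.float64(-198.9), np.float64(-79.6), np.float64(119.3)), (np.float64(-36.9), np.float64(-22.3), np.float64(14.5)), (
[... 304 characters left out ...]
t64(-36.5), np.float64(-22.4), np.float64(14.1)), (np.float64(21.8), np.float64(36.2), np.float64(14.3))]
50 [(np.float64(-197.7), np.float64(-79.6), np.float64(118.0)), (np.float64(-36.5), np.float64(-22.3), np.float64(14.2)), (np.float64(21.8), np.float64(36.3), np.float64(14.4))]
75 [(np.float64(-197.2), np.float64(-80.5), np.float64(116.6)), (np.float64(-36.4), np.float64(-22.3), np.float64(14.1)), (np.float64(21.9), np.float64(36.0), np.float64(14.1))]
100 [(np.float64(-196.3), np.float64(-80.7), np.float64(115.6)), (np.float64(-36.8), np.float64(-22.3), np.float64(14.5)), (np.float64(21.8), np.float64(35.8), np.float64(14.1))]

-100 []
-75 []
-50 []
-25 []
0 []
25 []
50 []
75 []
100 []
```

Judged against the nailed gap in the same image (14.1-14.7 for a true 15), the loose gap matches within about 0.2 mm, and the block stands almost touching slat_1. Now I go behind slat_2.

```bash
python3 -m creep '[[0,-0.05,0.02,0,0,0.1],[0,-0.2,0,0,0,0.2],[-0.03,-0.4,0,0,0,0.3],[-0.03,-0.6,0,0,0,0.4],[-0.03,-0.716,0,0,0,0.5],[-0.03,-0.716,0,0,0,0.6],[-0.03,-0.716,0,0,0,0.7],[-0.03,-0.716,-0.05,0,0,0.8],[-0.03,-0.716,-0.1,0,0,0.9],[-0.03,-0.716,-0.1,0,0,1],[-0.03,-0.716,-0.1,0,0,1],[-0.03,-0.716,-0.1,0,0,1],[-0.03,-0.716,-0.1,0,0,1]]' 0
python3 - <<'E'
from h import *
o=ctrl.get_obs();print(o["position"],o["tool_rot"])
p,X,ok=cloud("wrist")
cv2.imwrite("pics/w5.png",p[:,:,::-1])
rects(p,X,ok,.036,.05,500)
f=np.load("top0.npz");p,X,ok=cloud("top",f["p"],f["d"])
m=(p[...,0]>180)&(p[...,1]>130)&(p[...,2]<70)&(X[...,1]<-140)&(X[...,1]>-220)&(X[...,0]>.4)&(X[...,0]<.7)
print((X[m]*1000).round())
E
```

```text
t: 25.05
position: [0.5312, -0.1776, 0.1212]
tool_rot: [0.735, 0.678, -0.0, -0.0]
wrist_force: [-0.7, -0.5, 0.1]
gripper_width: 0.0852
grasp_force: 0.0
[ 0.53120911 -0.17757332  0.12123553] [ 7.34924708e-01  6.78148555e-01 -2.09934021e-04 -4.07935016e-04]
c 531.4 -130.3  size 229.8 44.1 ang -3.46 z 42.6 n 26107 rgb [222. 179. 133.] mean [ 531.8 -129.4]
[]
```

View pics/w5.png

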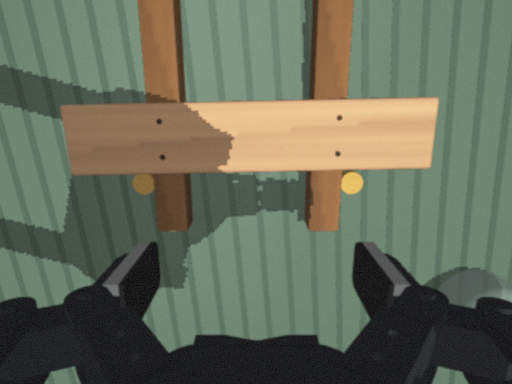

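The view shows the brass dogs at (143,183) and (352,183), just outside the path of the fingers. I check their height.

```bash
python3 - <<'E'
from h import *
p,X,ok=cloud("wrist")
for u,v in((143,183),(352,183),(172,215),(135,183),(360,183)): print((X[v,u]*1000).round(1))
E
```

```text
[ 452.4 -158.4   19.7]
[ 601.7 -170.5   19.5]
[ 470.9 -182.6   24.3]
[ 446.4 -158.1   18.9]
[ 607.4 -171.    19.5]
```

```bash
python3 -m creep '[[0,0,-0.12,0,0,0],[0,0,-0.24,0,0,0],[0,0,-0.3,0,0,0],[0,0,-0.319,0,0,0],[0,0,-0.319,0,0,0]]'; python3 -m creep '[[0.002,0.03,0,0,0,0],[0.005,0.06,0,0,0,0],[0.007,0.09,0,0,0,0],[0.01,0.12,0,0,0,0],[0.012,0.15,0,0,0,0],[0.014,0.18,0,0,0,0],[0.017,0.21,0,0,0,0],[0.019,0.24,0,0,0,0],[0.021,0.27,0,0,0,0],[0.024,0.3,0,0,0,0],[0.026,0.33,0,0,0,0],[0.028,0.36,0,0,0,0],[0.03,0.385,0,0,0,0],[0.032,0.41,0,0,0,0],[0.034,0.43,0,0,0,0],[0.035,0.44,0,0,0,0],[0.035,0.44,0,0,0,0],[0.035,0.44,0,0,0,0]]'
```

```text
t: 25.65
position: [0.5315, -0.1777, 0.0422]
tool_rot: [0.734, 0.679, -0.0, -0.0]
wrist_force: [0.7, -0.1, -0.0]
gripper_width: 0.0851
grasp_force: 0.0
t: 27.45
position: [0.5401, -0.0677, 0.0419]
tool_rot: [0.734, 0.679, -0.0, -0.0]
wrist_force: [1.1, 0.2, -0.2]
gripper_width: 0.0857
grasp_force: 0.0
```

```bash
python3 -m creep '[[0.001,0.008,0,0,0,0],[0.001,0.015,0,0,0,0],[0.001,0.02,0,0,0,0],[0.001,0.02,0,0,0,0],[0.001,0.02,0,0,0,0]]'; python3 -m creep '[[0,0.002,0,0,0,0],[0,0.004,0,0,0,0],[0,0.006,0,0,0,0],[0,0.006,0,0,0,0],[0,0.006,0,0,0,0],[0,0.006,0,0,0,0]]'
```

```text
t: 27.95
position: [0.5404, -0.0626, 0.0421]
tool_rot: [0.734, 0.679, 0.0, -0.0]
wrist_force: [-0.1, -0.2, 0.2]
gripper_width: 0.0854
grasp_force: 0.0
t: 28.55
position: [0.5404, -0.0611, 0.042]
tool_rot: [0.734, 0.679, 0.0, -0.0]
wrist_force: [0.4, -0.7, -0.4]
gripper_width: 0.0855
grasp_force: 0.1
```

```bash
python3 -m creep '[[0,0.001,0,0,0,0],[0,0.001,0,0,0,0],[0,0.001,0,0,0,0]]'; python3 -m creep '[[0,-0.01,0,0,0,0],[-0.004,-0.06,0,0,0,0],[-0.008,-0.12,0,0,0,0],[-0.008,-0.12,0.1,0,0,0],[-0.008,-0.12,0.26,0,0,-0.1],[-0.008,-0.05,0.44,0,0,-0.2],[0,0.05,0.44,0,0,-0.3],[0,0.15,0.44,0,0,-0.4],[0,0.24,0.44,0,0,-0.5],[0,0.24,0.44,0,0,-0.6],[0,0.24,0.44,0,0,-0.7],[0,0.24,0.44,0,0,-0.8],[0,0.24,0.44,0,0,-0.9],[0,0.24,0.44,0,0,-1],[0,0.24,0.44,0,0,-1],[0,0.24,0.44,0,0,-1],[0,0.24,0.44,0,0,-1]]' 0.35
python3 - <<'E'
from h import *
for i in range(2):
    o=ctrl.get_obs();print(o["position"],o["tool_rot"])
    p,X,ok=cloud("wrist")
rects(p,X,ok,.066,.082,200)
rects(p,X,ok,.036,.05,2000)
gaps(X,ok)
cv2.imwrite("pics/w6.png",p[:,:,::-1])
E
```

```text
t: 28.85
position: [0.5404, -0.0609, 0.0421]
tool_rot: [0.734, 0.679, 0.0, 0.0]
wrist_force: [-0.4, 0.5, -0.3]
gripper_width: 0.0858
grasp_force: 0.5
t: 30.55
position: [0.5404, -0.0017, 0.152]
tool_rot: [0.999, -0.038, -0.0, 0.0]
wrist_force: [-0.1, 0.7, 0.5]
gripper_width: 0.0558
grasp_force: 0.0
[ 0.54043363 -0.00165408  0.15202767] [ 9.99290708e-01 -3.76574073e-02 -1.62003995e-05  2.71438269e-05]
[ 0.5404346  -0.00149905  0.15205503] [ 9.99288837e-01 -3.77070286e-02  1.64376531e-06  1.30816197e-05]
c 538.3 2.9  size 150.0 15.1 ang -4.44 z 72.6 n 4864 rgb [102.  62.  48.] mean [545.6   2.3]
c 546.4 32.2  size 229.4 44.3 ang -4.49 z 42.6 n 16850 rgb [218. 174. 129.] mean [563.6  30.4]
c 539.0 -27.0  size 229.8 44.2 ang -4.30 z 42.6 n 17329 rgb [216. 171. 128.] mean [553.9 -27.8]
c 565.6 148.3  size 202.4 45.4 ang -4.44 z 42.6 n 16273 rgb [215. 170. 127.] mean [580.4 145.6]
c 565.9 89.2  size 190.9 44.6 ang -4.62 z 42.6 n 14735 rgb [219. 175. 130.] mean [582.8  87.6]
-100 [(np.float64(-96.4), np.float64(-80.6), np.float64(15.8))]
-75 [(np.float64(-97.0), np.float64(-79.2), np.float6
[... 656 characters left out ...]
(np.float64(-96.9), np.float64(-78.9), np.float64(18.1)), (np.float64(-36.6), np.float64(-22.3), np.float64(14.4)), (np.float64(21.9), np.float64(36.3), np.float64(14.4))]
50 [(np.float64(-96.7), np.float64(-79.2), np.float64(17.5)), (np.float64(-36.7), np.float64(-22.2), np.float64(14.5)), (np.float64(22.0), np.float64(36.1), np.float64(14.1))]
75 [(np.float64(-95.9), np.float64(-80.6), np.float64(15.2)), (np.float64(-36.7), np.float64(-22.2), np.float64(14.5)), (np.float64(21.6), np.float64(36.3), np.float64(14.7))]
100 [(np.float64(-95.8), np.float64(-80.4), np.float64(15.4)), (np.float64(-36.4), np.float64(-22.6), np.float64(13.8)), (np.float64(21.9), np.float64(36.0), np.float64(14.1))]
```

View pics/w6.png

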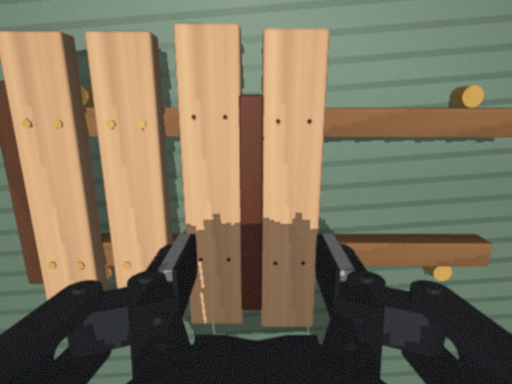

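Slat_2 lies parallel to within about 0.2°, and the block is lightly enclosed. I grip the block well centred and lift it out.

```bash
python3 -m creep '[[-0.005,0.0115,-0.12,0,0,-0.0015],[-0.005,0.0115,-0.25,0,0,-0.0015],[-0.005,0.0115,-0.32,0,0,-0.0015],[-0.005,0.0115,-0.341,0,0,-0.0015],[-0.005,0.0115,-0.341,0,0,-0.0015],[-0.005,0.0115,-0.341,0,0,-0.0015],[-0.005,0.0115,-0.341,0,0,-0.0015]]'
python3 -m creep '[[0,0,0,0,0,0],[0,0,0,0,0,0],[0,0,0,0,0,0],[0,0,0,0,0,0],[0,0,0,0,0,0],[0,0,0,0,0,0]]' 1 30
python3 -m creep '[[0,0,0.02,0,0,0],[0,0,0.05,0,0,0],[0,0,0.1,0,0,0],[0,0,0.2,0,0,0],[0,0,0.34,0,0,0],[0,-0.1,0.4,0,0,0],[0,-0.3,0.4,0,0,0],[0,-0.5,0.4,0,0,0],[0,-0.7,0.4,0,0,0],[0,-0.9,0.4,0,0,0],[0,-1,0.4,0,0,0],[0,-1,0.4,0,0,0]]'
```

```text
t: 31.35
position: [0.5398, 0.0019, 0.0681]
tool_rot: [0.999, -0.04, 0.001, 0.0]
wrist_force: [0.1, -0.6, -0.3]
gripper_width: 0.0556
grasp_force: 0.0
t: 31.95
position: [0.5393, 0.002, 0.0671]
tool_rot: [0.999, -0.04, 0.0, 0.0]
wrist_force: [-2.0, -0.6, 6.0]
gripper_width: 0.0143
grasp_force: 31.5
t: 33.15
position: [0.5387, -0.2511, 0.1675]
tool_rot: [0.999, -0.041, 0.0, 0.0]
wrist_force: [-0.2, 0.4, -0.9]
gripper_width: 0.0142
grasp_force: 30.7
```

```bash
python3 -m creep '[[-0.05,-0.15,0,0,0,0],[-0.1,-0.3,-0.05,0,0,0],[-0.16,-0.44,-0.15,0,0,0],[-0.16,-0.44,-0.3,0,0,0],[-0.16,-0.44,-0.42,0,0,0],[-0.16,-0.44,-0.475,0,0,0],[-0.16,-0.44,-0.486,0,0,0],[-0.16,-0.44,-0.486,0,0,0],[-0.16,-0.44,-0.486,0,0,0]]'
python3 -m creep '[[0,0,0,0,0,0],[0,0,0,0,0,0],[0,0,0,0,0,0],[0,0,0,0,0,0],[0,0,0.02,0,0,0],[0,0,0.1,0,0,0],[0,0,0.3,0,0,0],[0.05,0.15,0.5,0,0,0.1],[0.1,0.35,0.7,0,0,0.2],[0.13,0.55,0.7,0,0,0.3],[0.13,0.75,0.7,0,0,0.4],[0.13,0.95,0.7,0,0,0.5],[0.13,1,0.7,0,0,0.6],[0.13,1,0.7,0,0,0.7],[0.13,1,0.7,0,0,0.8],[0.13,1,0.7,0,0,0.9],[0.13,1,0.7,0,0,1],[0.13,1,0.7,0,0,1]]' 0
python3 -m creep '[[0.03,0.18,0,0,0,0],[0.03,0.2,0,0,0,0],[0.03,0.2,0,0,0,0],[0.03,0.2,0,0,0,0],[0.03,0.2,0,0,0,0]]'
python3 - <<'E'
from h import *
for i in range(2):
    o=ctrl.get_obs();print(o["position"],o["tool_rot"])
    p,X,ok=cloud("wrist")
rects(p,X,ok,.036,.05,2000)
gaps(X,ok)
cv2.imwrite("pics/w7.png",p[:,:,::-1])
p,X,ok=cloud("top");ok=ok&(X[...,0]<.75)&(X[...,0]>.4)
rects(p,X,ok,.045,.056,100)
E
```

```text
t: 34.05
position: [0.4998, -0.358, 0.0468]
tool_rot: [0.999, -0.039, 0.001, 0.0]
wrist_force: [0.2, 0.2, -0.9]
gripper_width: 0.0143
grasp_force: 31.2
t: 35.85
position: [0.5316, -0.1079, 0.2207]
tool_rot: [0.733, 0.681, 0.0, 0.0]
wrist_force: [0.1, 0.1, -0.5]
gripper_width: 0.0853
grasp_force: 0.0
t: 36.35
position: [0.5391, -0.0587, 0.2204]
tool_rot: [0.735, 0.678, -0.0, 0.0]
wrist_force: [-0.1, 0.1, 0.4]
gripper_width: 0.0851
grasp_force: 0.0
[ 0.53907443 -0.05871868  0.22042261] [ 7.34907127e-01  6.78167755e-01 -4.15429647e-05  9.64297746e-05]
[ 0.53906562 -0.05873505  0.22038612] [ 7.34963759e-01  6.78106384e-01 -3.93295056e-05  6.12678160e-05]
c 545.5 80.3  size 229.7 24.4 ang -4.48 z 42.6 n 8893 rgb [217. 172. 128.] mean [545.3  79.9]
c 546.6 31.8  size 230.4 43.7 ang -4.62 z 42.7 n 13630 rgb [221. 177. 132.] mean [547.   31.8]
c 538.8 -27.4  size 230.2 44.0 ang -4.61 z 42.6 n 11666 rgb [217. 173. 128.] mean [538.4 -26.5]
-100 [(np.float64(-96.5), np.float64(-80.6), np.float64(15.9)), (np.float64(-38.0), np.float64(-22.9), np.float64(15.2))]
-75 [(np.float64(-96.5), np.float6
[... 325 characters left out ...]
))]
0 [(np.float64(-96.6), np.float64(-80.8), np.float64(15.8)), (np.float64(-37.2), np.float64(-22.8), np.float64(14.4))]
25 [(np.float64(-96.7), np.float64(-80.9), np.float64(15.8)), (np.float64(-37.4), np.float64(-22.8), np.float64(14.6))]
50 [(np.float64(-96.7), np.float64(-81.0), np.float64(15.8)), (np.float64(-37.4), np.float64(-22.7), np.float64(14.6))]
75 [(np.float64(-96.8), np.float64(-81.0), np.float64(15.8)), (np.float64(-37.5), np.float64(-22.8), np.float64(14.7))]
100 [(np.float64(-96.9), np.float64(-81.1), np.float64(15.8)), (np.float64(-37.7), np.float64(-22.9), np.float64(14.9))]
c 498.4 -356.1  size 149.6 17.1 ang -4.06 z 49.7 n 395 rgb [100.  49.  28.] mean [ 499.4 -355.6]
```

```bash
python3 -m creep '[[0,-0.077,-0.1,0,0,0],[0.002,-0.077,-0.3,0,0,0],[0.005,-0.077,-0.5,0,0,0],[0.005,-0.077,-0.65,0,0,0],[0.005,-0.077,-0.7,0,0,0],[0.005,-0.077,-0.714,0,0,0],[0.005,-0.05,-0.714,0,0,0],[0.005,-0.025,-0.714,0,0,0],[0.005,-0.015,-0.714,0,0,0],[0.005,-0.012,-0.714,0,0,0],[0.005,-0.012,-0.714,0,0,0],[0.005,-0.012,-0.714,0,0,0]]'
```

```text
t: 37.7
position: [0.5405, -0.061, 0.042]
tool_rot: [0.735, 0.678, 0.0, 0.0]
wrist_force: [0.1, 0.2, -0.7]
gripper_width: 0.0853
grasp_force: 0.0
```

Now +0.5 mm, then back off, rise, and turn toward the tin.

```bash
python3 -m creep '[[0,0.001,0,0,0,0],[0,0.002,0,0,0,0],[0,0.002,0,0,0,0],[0,0.002,0,0,0,0]]'; python3 -m creep '[[0,-0.01,0,0,0,0],[-0.004,-0.06,0,0,0,0],[-0.008,-0.12,0,0,0,0],[-0.008,-0.12,0.15,0,0,0],[-0.008,-0.1,0.35,0,0,0],[0,0.1,0.5,0,0,0],[0,0.2,0.5,0,0,0],[0,0.2,0.5,0,0,0],[0,0.2,0.5,0,0,0],[0,0.2,0.5,0,0,0]]'
python3 - <<'E'
from h import *
for i in range(2):
    o=ctrl.get_obs();print(o["position"],o["tool_rot"])
    p,X,ok=cloud("wrist")
rects(p,X,ok,.036,.05,2000)
gaps(X,ok)
cv2.imwrite("pics/w8.png",p[:,:,::-1])
E
```

```text
t: 38.1
position: [0.5404, -0.0606, 0.0417]
tool_rot: [0.735, 0.678, -0.0, -0.0]
wrist_force: [-0.2, -0.7, -0.2]
gripper_width: 0.0854
grasp_force: 0.3
t: 39.1
position: [0.5402, -0.0117, 0.1661]
tool_rot: [0.735, 0.678, -0.0, -0.0]
wrist_force: [-0.7, 0.1, -0.1]
gripper_width: 0.0849
grasp_force: 0.0
[ 0.54021015 -0.01171983  0.16611821] [ 7.34937165e-01  6.78135025e-01 -4.32969343e-04 -2.51700472e-04]
[ 0.54018167 -0.01174676  0.16607088] [ 7.35067410e-01  6.77993776e-01 -4.74482660e-04 -3.41288332e-04]
c 546.2 90.7  size 229.8 44.6 ang -4.42 z 42.7 n 21609 rgb [217. 173. 128.] mean [546.4  90.8]
c 546.7 31.5  size 229.8 44.1 ang -4.39 z 42.6 n 17586 rgb [215. 170. 126.] mean [546.7  32.3]
c 539.2 -26.3  size 229.6 43.7 ang -4.58 z 42.6 n 14945 rgb [137. 109.  83.] mean [539.3 -25.1]
-100 [(np.float64(-95.7), np.float64(-81.3), np.float64(14.4)), (np.float64(-37.4), np.float64(-22.7), np.float64(14.8))]
-75 [(np.float64(-95.8), np.float64(-81.4), np.float64(14.4)), (np.float64(-37.5), np.float64(-22.6), np.float64(14.9))]
-50 [(np.float64(-95.7), np.float64(-80.4), np.float64(15.3)), (np.float64(-37.6), np.float64(-22.2), np.float64(15.4))]
-25 [(np.float64(-95.7), np.float64(-80.7), np.float64(15.0)), (np.float64(-37.6), np.float64(-22.2), np.float64(15.4))]
0 [(np.float64(-95.7), np.float64(-80.6), np.float64(15.0)), (np.float64(-37.7), np.float64(-22.3), np.float64(15.4))]
25 [(np.float64(-95.7), np.float64(-80.9), np.float64(14.8)), (np.float64(-37.8), np.float64(-22.4), np.float64(15.4))]
50 [(np.float64(-95.7), np.float64(-80.7), np.float64(15.0)), (np.float64(-37.8), np.float64(-22.4), np.float64(15.4))]
75 [(np.float64(-95.9), np.float64(-80.8), np.float64(15.1)), (np.float64(-37.2), np.float64(-22.5), np.float64(14.7))]
100 [(np.float64(-95.9), np.float64(-81.1), np.float64(14.8)), (np.float64(-37.3), np.float64(-22.5), np.float64(14.8))]
```

Both gaps measure about 15 mm and parallel. Now to the tin.

```bash
python3 -m creep '[[0,0.1,0.15,0,0,-0.06],[-0.03,0.28,0.3,0,0,-0.06],[-0.06,0.46,0.44,0,0,-0.06],[-0.09,0.64,0.44,0,0,-0.06],[-0.12,0.82,0.44,0,0,-0.06],[-0.133,1,0.44,0,0,-0.06],[-0.133,1,0.44,0,0,-0.06]]' 0; python3 -m creep '[[0,0.15,0,0,0,0],[0,0.3,0,0,0,0],[0,0.377,0,0,0,0],[0,0.377,0,0,0,0],[0,0.377,0,0,0,0],[0,0.377,0,0,0,0]]'
python3 - <<'E'
from h import *
for i in range(2):
    o=ctrl.get_obs();print(o["position"],o["tool_rot"])
    p,X,ok=cloud("wrist")
rects(p,X,ok,.165,.195,100)
rects(p,X,ok,.105,.12,300)
cv2.imwrite("pics/w9.png",p[:,:,::-1])
E
```

```text
t: 39.9
position: [0.5064, 0.2433, 0.2761]
tool_rot: [0.765, 0.644, -0.0, -0.001]
wrist_force: [1.8, -0.7, -0.5]
gripper_width: 0.0855
grasp_force: 0.0
t: 40.5
position: [0.5075, 0.3325, 0.2768]
tool_rot: [0.766, 0.643, -0.0, 0.0]
wrist_force: [-0.5, 0.3, -0.0]
gripper_width: 0.0856
grasp_force: 0.0
[0.50750772 0.33246796 0.27678335] [ 7.66162741e-01  6.42646580e-01 -9.36831912e-05  1.39148542e-04]
[0.5074975  0.33251613 0.27693813] [7.66213282e-01 6.42586328e-01 5.54560509e-05 1.20577594e-04]
c 507.0 334.7  size 83.5 15.9 ang 79.43 z 179.2 n 2212 rgb [151. 131.  99.] mean [507.2 336.5]
c 481.0 340.3  size 90.2 38.8 ang 74.44 z 112.6 n 2914 rgb [54. 81. 67.] mean [483.3 340.8]
c 532.7 331.0  size 90.2 39.7 ang 85.19 z 112.6 n 2996 rgb [ 84. 133. 108.] mean [530.7 332.4]
c 680.6 308.1  size 22.8 22.3 ang -29.55 z 117.4 n 672 rgb [229.  63.  58.] mean [678.7 309.3]
```

View pics/w9.png

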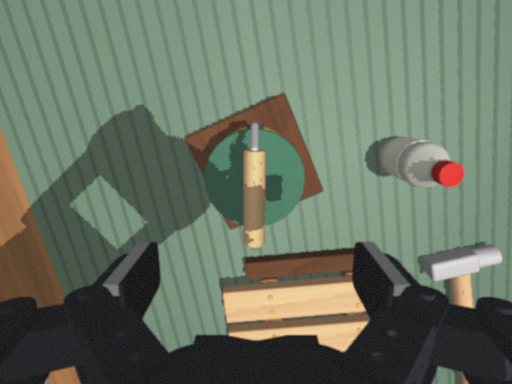

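The grip shows at (255,200), centred between the open fingers and aligned with the tool. I descend and grip.

```bash
python3 -m creep '[[-0.001,0.004,-0.15,0,0,0],[-0.001,0.004,-0.3,0,0,0],[-0.001,0.004,-0.39,0,0,0],[-0.001,0.004,-0.416,0,0,0],[-0.001,0.004,-0.416,0,0,0],[-0.001,0.004,-0.416,0,0,0]]'; python3 -m creep '[[0,0,0,0,0,0],[0,0,0,0,0,0],[0,0,0,0,0,0],[0,0,0,0,0,0],[0,0,0,0,0,0],[0,0,0,0,0,0],[0,0,0,0,0,0]]' 1 80; python3 -m creep '[[0,0,0.01,0,0,0],[0,0,0.02,0,0,0],[0,0,0.05,0,0,0],[0,0,0.1,0,0,0],[0,0,0.16,0,0,0],[0,0,0.24,0,0,0],[0,0,0.28,0,0,0],[0,0,0.28,0,0,0],[0,0,0.28,0,0,0]]'
```

```text
t: 41.2
position: [0.5075, 0.3348, 0.1746]
tool_rot: [0.766, 0.643, 0.001, 0.0]
wrist_force: [-0.5, 1.2, -0.2]
gripper_width: 0.0852
grasp_force: 0.0
t: 41.9
position: [0.5069, 0.3348, 0.1731]
tool_rot: [0.766, 0.643, 0.0, -0.0]
wrist_force: [-2.8, -0.8, 3.6]
gripper_width: 0.0139
grasp_force: 77.9
t: 42.8
position: [0.5068, 0.3347, 0.2425]
tool_rot: [0.766, 0.643, -0.0, -0.0]
wrist_force: [0.2, 0.1, -7.3]
gripper_width: 0.0133
grasp_force: 78.4
```

```bash
python3 -m creep '[[0,-0.02,0,0,0,0],[0.01,-0.07,0,0,0,0],[0.02,-0.15,0,0,0,0],[0.04,-0.25,0,0,0,0],[0.06,-0.36,0,0,0,0],[0.08,-0.48,0,0,0,0],[0.1,-0.6,0,0,0,0],[0.12,-0.7,0,0,0,0],[0.14,-0.78,0,0,0,0],[0.14,-0.84,0,0,0,0],[0.14,-0.88,0,0,0,0],[0.14,-0.9,0,0,0,0],[0.14,-0.9,0,0,0,0]]'; python3 -m creep '[[0,-0.03,0,0,0,0],[0,-0.08,0,0,0,0],[0,-0.15,0,0,0,0],[0,-0.22,0,0,0,0],[0,-0.28,0,0,0,0],[0,-0.32,0,0,0,0],[0,-0.34,0,0,0,0],[0,-0.35,0,0,0,0],[0,-0.35,0,0,0,0],[0,-0.35,0,0,0,0],[0,-0.35,0,0,0,0]]'
python3 - <<'E'
from h import *
for i in range(2):
    o=ctrl.get_obs();print(o["position"],o["tool_rot"],o["t"])
    ctrl.snapshot("wrist")
p,X,ok=cloud("scene");cv2.imwrite("pics/s2.png",p[:,:,::-1])
ok=ok&(X[...,0]<.75)&(X[...,0]>.35)
rects(p,X,ok,.17,.19,100)
p,X,ok=cloud("wrist");rects(p,X,ok,.17,.193,100)
cv2.imwrite("pics/w10.png",p[:,:,::-1])
E
```

```text
t: 44.1
position: [0.5417, 0.1095, 0.2428]
tool_rot: [0.766, 0.643, -0.0, -0.0]
wrist_force: [1.1, 0.4, -8.3]
gripper_width: 0.0136
grasp_force: 78.2
t: 45.2
position: [0.5419, 0.0227, 0.2428]
tool_rot: [0.766, 0.643, -0.0, -0.0]
wrist_force: [-0.3, -0.8, -7.0]
gripper_width: 0.0138
grasp_force: 78.2
[0.54189985 0.02266571 0.24276739] [ 7.65622609e-01  6.43289992e-01 -6.96840843e-06 -7.81728615e-05] 45.2
[0.54191918 0.02260331 0.24278737] [ 7.65651353e-01  6.43255784e-01  1.82350535e-05 -5.06373912e-05] 45.25
c 552.4 24.1  size 90.7 71.8 ang -68.97 z 181.9 n 587 rgb [ 68. 116.  92.] mean [556.1  22.1]
c 517.7 35.5  size 81.6 36.1 ang 64.04 z 182.4 n 5093 rgb [53. 80. 66.] mean [519.4  38.5]
c 570.1 26.2  size 81.7 35.3 ang -84.10 z 182.2 n 4957 rgb [ 83. 131. 106.] mean [569.2  29.8]
```

View pics/s2.png

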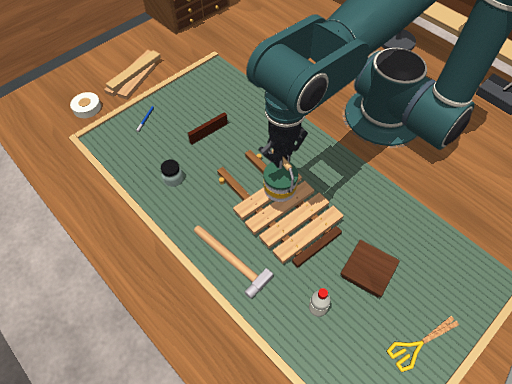

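The tin hangs upright at about (282,185), over the rack; the block stands on the mat, and the hammer, glue and jar are undisturbed. I shift 19 mm and lower gently.

```bash
python3 -m creep '[[0,-0.02,-0.02,0,0,0],[0,-0.05,-0.06,0,0,0],[0,-0.07,-0.1,0,0,0],[0,-0.076,-0.15,0,0,0],[0,-0.076,-0.19,0,0,0],[0,-0.076,-0.22,0,0,0],[0,-0.076,-0.24,0,0,0],[0,-0.076,-0.25,0,0,0],[0,-0.076,-0.258,0,0,0],[0,-0.076,-0.262,0,0,0],[0,-0.076,-0.262,0,0,0],[0,-0.076,-0.262,0,0,0]]'; python3 -m creep '[[0,0,-0.003,0,0,0],[0,0,-0.006,0,0,0],[0,0,-0.009,0,0,0],[0,0,-0.012,0,0,0],[0,0,-0.013,0,0,0],[0,0,-0.013,0,0,0],[0,0,-0.013,0,0,0]]'
```

```text
t: 46.6
position: [0.542, 0.0032, 0.1776]
tool_rot: [0.766, 0.643, 0.0, 0.0]
wrist_force: [0.1, 0.5, -6.5]
gripper_width: 0.0137
grasp_force: 78.3
t: 47.3
position: [0.5419, 0.0032, 0.1741]
tool_rot: [0.766, 0.643, 0.0, -0.0]
wrist_force: [0.1, -0.5, -7.0]
gripper_width: 0.0136
grasp_force: 78.3
```

```bash
python3 -m creep '[[0,0,-0.001,0,0,0],[0,0,-0.002,0,0,0],[0,0,-0.003,0,0,0],[0,0,-0.003,0,0,0],[0,0,-0.003,0,0,0]]'; python3 -m creep '[[0,0,-0.001,0,0,0],[0,0,-0.001,0,0,0],[0,0,-0.001,0,0,0]]'
```

```text
t: 47.8
position: [0.5419, 0.0032, 0.1733]
tool_rot: [0.766, 0.643, -0.0, -0.0]
wrist_force: [-0.5, -0.4, -6.5]
gripper_width: 0.0137
grasp_force: 78.3
t: 48.1
position: [0.542, 0.0032, 0.1733]
tool_rot: [0.766, 0.643, 0.0, 0.0]
wrist_force: [-1.2, 0.9, -2.7]
gripper_width: 0.0137
grasp_force: 78.5
```

Touchdown: the carried load fell from 7 N to 2.7 N. I release and rise.

```bash
python3 -m creep '[[0,0,-0.001,0,0,0],[0,0,-0.001,0,0,0],[0,0,-0.001,0,0,0]]';  python3 -m creep '[[0,0,0,0,0,0],[0,0,0,0,0,0],[0,0,0,0,0,0],[0,0,0,0,0,0],[0,0,0,0,0,0],[0,0,0,0,0,0],[0,0,0.04,0,0,0],[0,0,0.12,0,0,0],[0,0,0.25,0,0,0],[0,0,0.4,0,0,0],[0,-0.15,0.5,0,0,0],[0,-0.3,0.5,0,0,0],[0,-0.45,0.5,0,0,0],[0,-0.6,0.5,0,0,0],[0,-0.6,0.5,0,0,0],[0,-0.6,0.5,0,0,0]]' 0
python3 - <<'E'
from h import *
for i in range(2):
    o=ctrl.get_obs();print(o["position"],o["t"])
    p,X,ok=cloud("wrist")
rects(p,X,ok,.036,.05,1000);gaps(X,ok)
rects(p,X,ok,.105,.12,300);rects(p,X,ok,.165,.19,100)
cv2.imwrite("pics/w11.png",p[:,:,::-1])
E
```

```text
t: 48.4
position: [0.542, 0.0033, 0.1732]
tool_rot: [0.766, 0.643, 0.0, 0.0]
wrist_force: [-3.1, 1.3, 2.8]
gripper_width: 0.0135
grasp_force: 79.1
t: 50.0
position: [0.5418, -0.1473, 0.2984]
tool_rot: [0.766, 0.642, 0.0, 0.0]
wrist_force: [-0.3, 0.2, 0.6]
gripper_width: 0.0855
grasp_force: 0.0
[ 0.54180757 -0.14734796  0.29836787] 50.0
[ 0.54186856 -0.14661032  0.29828411] 50.05
c 457.5 29.5  size 52.6 29.5 ang -8.13 z 42.4 n 1462 rgb [231. 192. 143.] mean [457.   29.5]
c 539.0 -26.9  size 229.8 44.3 ang -4.54 z 42.7 n 6627 rgb [235. 198. 148.] mean [541.  -29.6]
-100 [(np.float64(-95.9), np.float64(-81.5), np.float64(14.3))]
-75 [(np.float64(-441.8), np.float64(-140.1), np.float64(301.6)), (np.float64(-95.9), np.float64(-81.8), np.float64(14.2))]
-50 [(np.float64(-441.8), np.float64(-140.2), np.float64(301.6)), (np.float64(-97.0), np.float64(-78.2), np.float64(18.8)), (np.float64(-73.6), np.float64(-63.0), np.float64(10.6))]
-25 [(np.float64(-442.1), np.float64(-140.1), np.float64(301.9))]
0 [(np.float64(-442.2), np.float64(-140.2), np.float64(302.0))]
25 [(np.float64(-442.0), np.float64(-140.2), np.float64(301.7))]
50 [(np.float64(-441.9), np.float64(-140.3), np.float64(301.6)), (np.float64(-96.2), np.float64(-81.6), np.float64(14.5))]
75 [(np.float64(-96.5), np.float64(-81.8), np.float64(14.7))]
100 [(np.float64(-96.4), np.float64(-81.6), np.float64(14.8))]
c 511.2 -12.8  size 58.2 31.0 ang -89.62 z 112.6 n 1871 rgb [ 82. 130. 105.] mean [511.9  -8.9]
c 559.6 -22.1  size 55.5 47.9 ang 79.32 z 112.6 n 2843 rgb [ 86. 136. 110.] mean [559.4 -18. ]
c 536.8 -24.8  size 34.0 16.0 ang 80.49 z 178.9 n 1067 rgb [206. 172. 131.] mean [537.6 -23.5]
```

View pics/w11.png

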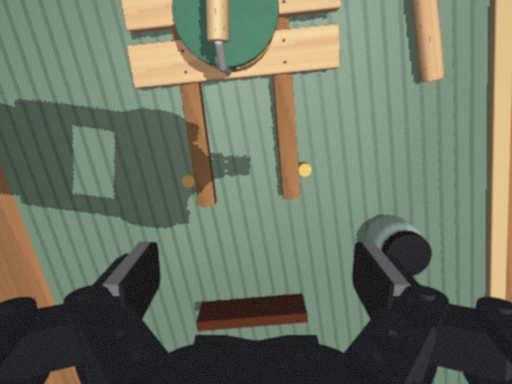

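The tin stands upright over both slats (lid at (225,15)). The block is upright on the mat at (252,312), and the gap at the visible ends is about 14.5 mm. One last top-view check, then hand in.

```bash
python3 -m creep '[[0,-0.2,0,0,0,0],[0,-0.4,0,0,0,0],[0,-0.4,0,0,0,0],[0,-0.4,0,0,0,0]]'; python3 - <<'E'
from h import *
p,X,ok=cloud("top");ok=ok&(X[...,0]>.4)&(X[...,0]<.72)
gaps(X,ok);rects(p,X,ok,.036,.05,150);rects(p,X,ok,.105,.12,100);rects(p,X,ok,.165,.19,50)
print(ctrl.get_obs()["wrist_force"])
E
```

```text
t: 50.5
position: [0.542, -0.2466, 0.2978]
tool_rot: [0.766, 0.643, 0.0, -0.0]
wrist_force: [-0.3, 1.2, 0.6]
gripper_width: 0.0852
grasp_force: 0.0
-100 [(np.float64(-94.4), np.float64(-79.6), np.float64(14.8)), (np.float64(-35.8), np.float64(-20.7), np.float64(15.1)), (np.float64(21.2), np.float64(35.8), np.float64(14.6)), (np.float64(80.8), np.float64(164.0), np.float64(83.2))]
-75 [(np.float64(-440.8), np.float64(-138.4), np.float64(302.3)), (np.float64(-94.5), np.float64(-79.7), np.float64(14.9)), (np.float64(-35.8), np.float64(-20.5), np.float64(15.4)), (np.float64(20.8), np.float64(36.1), np.float64(15.3)), (np.float64(80.3), np.float64(168.6), np.float64(88.3))]
-50 [(np.float64(-449.4), np.float64(-138.4), np.float64(310.9)), (np.float64(-94.6), np.float64(-79.5), np.float64(15.1)), (np.float64(-35.6), np.float64(-20.6), np.float64(15.0)), (np.float64(23.5), np.float64(36.0), np.float64(12.5)), (np.float64(80.3), np.float64(177.3), np.float64(97.0))]
-25 [(np.float64(-456.1), np.float64(-445.0), np.float64(11.2)), (np.float64(-439.9), np.float64(-138.3), np.float64(301.6)), (
[... 1508 characters left out ...]
8.9]
c 596.0 -29.8  size 114.9 43.9 ang -4.65 z 42.3 n 577 rgb [235. 181. 115.] mean [612.2 -33.1]
c 506.9 334.0  size 122.6 120.7 ang -76.26 z 42.6 n 2258 rgb [106.  62.  32.] mean [507.2 332.8]
c 481.8 38.2  size 101.3 44.0 ang -4.28 z 42.3 n 572 rgb [233. 179. 114.] mean [470.5  40.7]
c 476.2 -20.4  size 105.5 43.9 ang -4.71 z 42.0 n 601 rgb [230. 177. 113.] mean [464.9 -21.2]
c 565.6 -1.5  size 91.0 41.5 ang 80.00 z 112.3 n 498 rgb [ 62. 123.  92.] mean [564.7  -1.6]
c 517.1 7.4  size 91.6 42.6 ang 80.06 z 112.0 n 518 rgb [ 59.  107.5  78.5] mean [518.4   6.9]
c 541.3 2.8  size 86.7 15.8 ang 79.85 z 178.3 n 265 rgb [201. 160. 103.] mean [541.2   2.5]
[-0.89137062  0.84996067  0.23030803]
```

All three gaps measure about 15 mm, and the tin is centred at (541, 3) mm, across both slats.

```bash
python3 -c "
from bench import ctrl
print(ctrl.sign_off())"
```

```text
the job is handed in; nothing more can be done
None
```

Handed in at about 51 s: both loose slats are set with roughly 15 mm gaps matching the nailed pair (final finger nudges, not the block, set both slats, as gripping the block may have shifted slat_1), the block stands on the mat, and the tin sits upright across the middle of both slats.

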